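# Tip the taller power-supply module onto its back on the lay-down bed

### The job

Two power-supply modules stand in front of the low rubber-topped bed on the bench. Push high against the near face of the taller one, so that its foot stops against the front edge of the bed and it tips over that edge, until it lies flat on its back, square across the bed's front edge, with its inlet side up. Do not pick it up, and leave the shorter module standing where it is.

Things in the scene. Friction and masses are not known exactly. Their poses are not given: they have to be found in the camera images.
- tall_module: taller module: closed metal box, loose, 0.6-0.95 kg, 70 deep (x) x 90 wide (y) x 140 mm tall (z). Origin: centre of underside; x points to the bed, z up. Near face (-x): flush inlet low, vent slots above; push anywhere. Starts left or right, 2-9 mm before the bed's front edge, within 0.04 rad of square. Pushed 95 mm up it needs a few N; past 40 deg of lean it falls over by itself.
- short_module: shorter module, to stay standing: like the taller one but 100 mm tall (70 mm deep in x, 90 mm wide in y), loose. Origin: centre of its underside; x points to the bed, z up. It stands beside the taller one, about 170 mm away centre to centre.
- bed: lay-down bed: aluminium plate with black rubber top, fixed to the bench, 170 mm deep (x), 330 mm wide (y), 12 mm thick. Origin: centre of its underside, on the bench. x points from its front edge to its back edge (away from the robot), z up. The front edge, at x = -85 mm, 12 mm high, is the stop for the module's foot.
Mind the look-alikes: they are no part of the job. What is shaped like the tall_module but green or orange is not meant.

How it is judged:
At the end, for the whole second after the job is handed in: The taller module rests flat on the bed (10 deg), inlet side up, lengthwise across the front edge (15 deg), foot end 60 mm outside to 30 mm inside that edge, its centre line 15 mm or more in from the bed's sides; the shorter module is upright (10 deg), within 20 mm of its start (angle between tall_module's own x axis and vertical above 2.967 rad and angle between the z axis of tall_module and the x axis of bed, either way round below 0.26 rad and z of tall_module in the frame of bed between 0.037 and 0.057 m and x of tall_module in the frame of bed between -0.145 and -0.055 m and y of tall_module in the frame of bed between -0.15 and 0.15 m and linear speed of tall_module below 0.02 m/s and angle between short_module's own z axis and vertical below 0.175 rad and distance of short_module from where it was at the start of the episode below 0.02 m); the robot touches nothing.
It fails at once if the taller module is picked up (its underside centre rises more than 100 mm above the bench) (height (world z) of tall_module above 0.1 m).
It fails at once if the shorter module is tipped or pushed more than 20 mm (angle between short_module's own z axis and vertical above 0.35 rad or distance of short_module from where it was at the start of the episode above 0.02 m).
It also fails if it takes over 29 s, if anything falls off the work surface, if the arm or the gripper's body presses on something with over 40 N, if the wrist force passes 120 N, or if a joint passes its speed limit or range.

### The arm

A 7-joint arm with a two-finger parallel gripper is mounted at the origin on a cart in front of the work surface, level with it; the furniture and walls round the work are solid. World frame = base frame: x ahead of the robot, y to its left, z up, the work surface at z = 0. Lengths are in m, angles in rad, forces in N, time in s.
With the tool pointing down it reaches from about 0.35 to 0.9 m from the base axis. Payload 19.9 kg.
Tool frame: the origin (TCP) lies where the fingers leave the gripper's body, on its centre line; the fingertips stand 97 mm ahead of it and the grasp point (between the pads) lies 78 mm ahead of it (arm.tcp_to_grasp is the distance from the TCP to the grasp point, in m); z points along the fingers, x is the direction in which the jaws open and shut, and the axes are right-handed (so a half turn about z gives the same grasp; the last joint's range is limited). The gripper opens to 94 mm and grips with 3 to 60 N. Pads are 16 mm wide; open, the fingers measure 119 mm over their backs; the gripper's body (75 mm by 177 mm) begins 78 mm behind the grasp point.
Start: joints at [1.165, 0.417, -0.01, 1.614, 0.005, 1.111, -0.053], TCP at [0.223, -0.584, 0.303] pointing down, gripper open.
Joint ranges: [-2.81, 2.81], [-0.39, 2.02], [-1.27, 1.25], [0.06, 2.57], [-1.19, 4.33], [0.19, 2], [-2.82, 2.82]. Speed limits (rad/s): [1.89, 1.89, 2.39, 2.39, 3.01, 3.01, 3.01].

### API

Orientations are given as a unit quaternion [w, x, y, z].
In Python, from plant import arm, get_image, get_calibration, spotter gives the robot as it stands. The module is installed in compiled form; this text tells all that it offers.
- The arm moves only by the tool servo_tool, never from a script. Its argument "motion" is a list that holds one entry, the list of rows, each a list of 7 numbers: the opening, from 0 (shut) to 1 (fully open), then the shift along the tool's x, y, z in m, then the turn, a rotation vector about the tool's x, y, z in rad. In form: [[[fingers, dx, dy, dz, wx, wy, wz], ...]]. A call has 1 to 12 rows; each row is the pose to reach, as a shift and turn from the pose measured when the call began, along the tool's axes at that moment; what a row does not reach only later rows make up. A row lasts 1/10 s, in which the tool goes at most 50 mm and 8.59 degrees, less where a joint would pass 70% of its speed; a pose out of reach is approached as far as the arm can. A call with a gripper value outside its range is refused whole. The fingers move at their own pace and stop on an object; "squeeze" is the grip in N (left out, the last holds). Time passes only in rows, so rows that repeat a pose let the fingers close. It gives the time, the measured TCP pose, the force and the opening at its end, in the units of the state.
- arm.get_obs(): the state, without advancing time (a new reading comes with each control period).
- get_image(name): name is "side" or "top" or "wrist"; returns (picture, depth): 400x640x3 uint8, red, green, blue; 400x640 float32, m along the optical axis (not along the pixel's ray), 0 where there is no reading.
- get_calibration(name): a dict with "vfov" (degrees; the focal length in pixels is half the picture's height over the tangent of half this angle, whatever the lens; pixels are square), "cx", "cy" (the principal point, pixels), "world_from_camera" (4x4, takes a point from camera to world coordinates). Camera axes: x right, y down, z forward; pixel columns grow to the right and rows downward; lengths in m; the calibration is good to about 2 mm. A picture is of the moment at which its call begins: read the wrist's pose just before it. get_calibration takes no time and is no camera call; for the wrist camera it gives the pose at the moment of the call.
- arm.hand_in(): hands the job in, once; it reports no verdict.
Trained networks look in the newest picture that a camera, given by its name, has taken for a name from the list of things; names that differ only in an ending like _2 or _b are one class to them, and where a whole thing is asked for, a point or a joint stands for the part that bears it (a point fixed in the world has none). Each returns a list of dicts, best first, with "p" (0 to 1); they miss things now and then, are a little off and sometimes report something else, mostly with a low value. They report only what shows in the picture. A call takes as long as a camera call. They do not tell look-alikes from the thing itself.
- spotter.cut_out(target, camera): "mask" (400x640 bool, what is visible of it) and "extent" ([left, top, right, bottom] in pixels, round what is visible of it).
- spotter.spot_point(target, camera): "at" ([row, column] in pixels: a listed point, or the origin of a listed thing).
The state is a dict: "time_s": time; "joints": joint angles; "joint_velocities": joint speeds; "tau": joint torques, N m; "ee_pos": TCP position; "tcp_rot": TCP orientation; "contact_force": force on the tool from outside, world axes, zero at the start; "wrist_torque": the same for the moment, N m; "gripper_width": opening from 0.0 (shut) to 1.0 (fully open).
Only numpy, scipy, OpenCV 4.12 (cv2) and the standard library are available. Lean on these libraries where they do the work, as an engineer would, in place of code of your own. Each camera call takes 0.05 s, during which the arm holds its last target.

## Working session

There is one attempt and no reset: what is moved stays moved. The work goes in short steps, Python scripts to look and compute and a tool call to move; the robot and the scene stay as the last step left them, time stands still between calls to the robot, and variables do not carry over. Pictures are saved under pics/ and viewed, and the job is handed in when it is done.

Besides the shell and the picture viewer there is one more tool, called after "Emit:" as name(argument=value, ...), one argument or row to a line, values as JSON. servo_tool: Moves the arm, as the interface text tells. Its arguments: {"type":"object","properties":{"motion":{"type":"array","items":{"type":"array","items":{"type":"array","items":{"type":"number"}}}},"squeeze":{"type":"number"}},"required":["motion"]}

```bash
mkdir -p pics; cat > h.py <<'E'
import numpy as np,cv2
from plant import arm,get_image,get_calibration,spotter
def cloud(name,depth):
    c=get_calibration(name);H,W=depth.shape
    f=H/2/np.tan(np.radians(c['vfov'])/2)
    v,u=np.mgrid[:H,:W]
    P=np.stack([(u-c['cx'])*depth/f,(v-c['cy'])*depth/f,depth],-1)
    T=np.array(c['world_from_camera']);return P@T[:3,:3].T+T[:3,3]
E
python3 - <<'E'
from h import *
o=arm.get_obs();print(o)
for n in ['top','side']:
    im,d=get_image(n);cv2.imwrite(f'pics/{n}0.png',im[:,:,::-1]);np.savez(f'{n}0.npz',im=im,d=d,P=cloud(n,d))
    for t in ['tall_module','short_module','bed']:
        for r in spotter.cut_out(t,n):
            m=r['mask'];P=cloud(n,d)[m&(d>0)];print(n,t,r['p'],r['extent'],np.percentile(P,[2,50,98],axis=0).round(3).tolist(),im[m].mean(0).round())
E
```

```text
{'time_s': 0.0, 'joints': array([ 1.16449325,  0.41795592, -0.01029428,  1.6141876 ,  0.00470321,
        1.11067159, -0.05298724]), 'joint_velocities': array([ 0.00067693, -0.00044148,  0.00037008,  0.00041793,  0.00091455,
       -0.00109369, -0.0009198 ]), 'tau': array([-3.68481255e-03, -8.51258469e+01,  6.36233557e-01, -4.26006389e+01,
       -4.89520188e-02,  1.85249507e-02,  1.27998428e-04]), 'ee_pos': array([ 0.22287634, -0.58363149,  0.30203088]), 'tcp_rot': array([-2.99043896e-04,  8.23643858e-01, -5.67107076e-01, -5.19543320e-04]), 'contact_force': array([ 0.41375127, -0.39585405,  0.1540751 ]), 'wrist_torque': array([-0.00957794,  0.07979193,  0.00413466]), 'gripper_width': 1.0009624538511435}
top tall_module 0.71 [437.8, 218.5, 511.8, 286.3] [[0.287, -0.376, 0.014], [0.331, -0.321, 0.138], [0.38, -0.288, 0.141]] [ 53. 135.  74.]
top tall_module 0.68 [165.8, 115.5, 229.8, 175.3] [[0.633, 0.185, 0.007], [0.652, 0.227, 0.119], [0.711, 0.283, 0.141]] [181. 108.  39.]
top tall_module 0.67 [187.6, 168.4, 248.0, 226.1] [[0.491, 0.142, 0.008], [0.503, 0.182, 0.129], [0.559, 0.232
[... 549 characters left out ...]
.14]] [184.  89.  10.]
side tall_module 0.88 [213.6, 196.2, 267.6, 270.7] [[0.489, 0.145, 0.002], [0.495, 0.202, 0.091], [0.562, 0.233, 0.14]] [ 23. 117.  51.]
side tall_module 0.85 [298.1, 179.1, 340.5, 245.5] [[0.435, -0.062, 0.005], [0.448, 0.008, 0.09], [0.504, 0.03, 0.141]] [137. 145. 145.]
side tall_module 0.84 [416.5, 156.2, 456.4, 212.5] [[0.289, -0.379, 0.003], [0.327, -0.313, 0.094], [0.377, -0.289, 0.141]] [ 23. 115.  48.]
side short_module 0.82 [338.5, 165.2, 376.2, 209.5] [[0.464, -0.24, 0.006], [0.48, -0.17, 0.07], [0.532, -0.148, 0.101]] [144. 152. 152.]
side bed 0.79 [265.3, 173.6, 336.1, 240.0] [[0.503, -0.23, 0.0], [0.609, 0.005, 0.012], [0.705, 0.077, 0.016]] [90. 97. 98.]
```

```bash
python3 - <<'E'
import numpy as np,cv2
t=np.load('top0.npz');P=t['P']
def rect(zl,zh,xl,xh,yl,yh,nm):
    m=(P[...,2]>zl)&(P[...,2]<zh)&(P[...,0]>xl)&(P[...,0]<xh)&(P[...,1]>yl)&(P[...,1]<yh)&(t['d']>0)
    Q=P[m][:,:2].astype(np.float32); print(nm,len(Q),cv2.minAreaRect(Q*1000),Q.min(0),Q.max(0))
rect(.133,.15,.4,.56,-.1,.07,'tall');rect(.094,.106,.42,.58,-.27,-.12,'short');rect(.008,.02,.48,.8,-.3,.12,'bed')
E
```

```text
tall 1373 ((475.12457275390625, -16.230369567871094), (70.66423797607422, 89.8033447265625), 7.381719589233398) [ 0.43546194 -0.06372384] [0.514614   0.03216221]
short 1173 ((505.0823669433594, -193.1673126220703), (71.55023193359375, 90.83811950683594), 8.135274887084961) [ 0.46511903 -0.24121617] [ 0.54597396 -0.14462927]
bed 5834 ((585.7271728515625, -85.49263000488281), (227.10238647460938, 329.8925476074219), 9.133570671081543) [ 0.4812466  -0.24964382] [0.7206429  0.09265877]
```

View pics/top0.png

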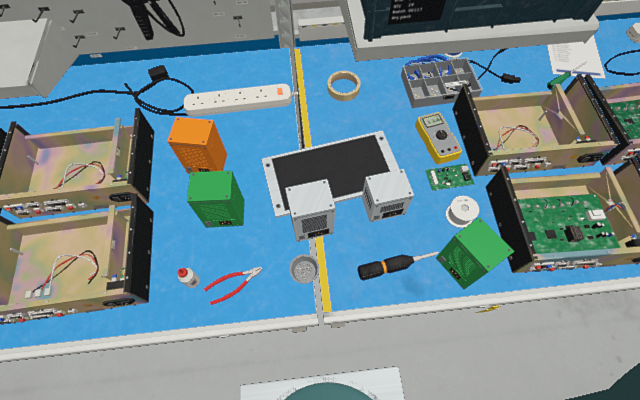

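View pics/side0.png

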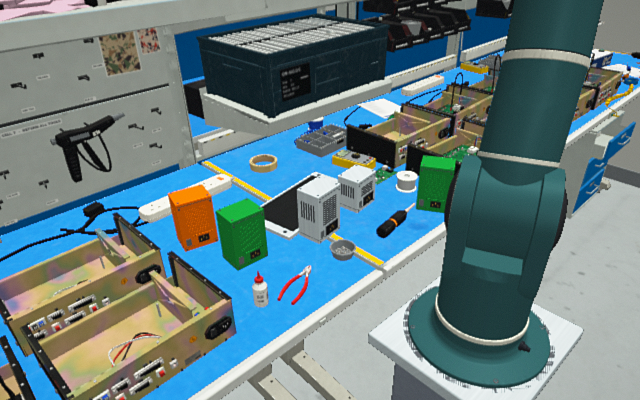

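The pictures show the two grey modules as the real ones: the tall one at about px (310,208) in the top view and the short one at about (388,195). Both stand before the black bed, and the green and orange boxes are decoys. Next I'll refine the bed fit.

```bash
python3 - <<'E'
import numpy as np,cv2
t=np.load('top0.npz');P=t['P']
s=np.load('side0.npz')
for nm,t in (('top',t),('side',s)):
    P=t['P'];a=np.radians(9);ex=np.array([np.cos(a),np.sin(a)]);ey=np.array([-ex[1],ex[0]])
    m=(P[...,2]>.008)&(P[...,2]<.018)&(t['d']>0)&(P[...,0]>.45)&(P[...,0]<.8)&(abs(P[...,1]+.09)<.22)
    Q=P[m][:,:2];u=Q@ex;v=Q@ey
    # front edge between modules and back edge, per v bin
    for lo in np.arange(-.36,.06,.02):
        k=(v>lo)&(v<=lo+.02)
        if k.sum()>20: print(nm,round(lo+.01,2),np.percentile(u[k],[1,50,99]).round(4),k.sum())
    if nm=='side':
        m=(P[...,2]>.03)&(P[...,2]<.13)&(P[...,0]>.42)&(P[...,0]<.455)&(P[...,1]>-.055)&(P[...,1]<.025)
        Q=P[m]; p=np.polyfit(Q[:,1],Q[:,0],1);print('near face x=',p,'at y=-.02',np.polyval(p,-.02),'angle deg',np.degrees(np.arctan(-p[0])))
c=np.array([.4751,-.0162]);print('tall uv',c@ex,c@ey)
E
```

```text
top -0.33 [0.5508 0.6108 0.6748] 304
top -0.31 [0.433  0.6084 0.6756] 325
top -0.29 [0.4329 0.6091 0.6762] 319
top -0.27 [0.4332 0.6093 0.6753] 323
top -0.25 [0.4343 0.6062 0.675 ] 345
top -0.23 [0.4355 0.5827 0.6751] 457
top -0.21 [0.5076 0.5861 0.6734] 456
top -0.19 [0.508  0.5858 0.6736] 453
top -0.17 [0.507  0.5832 0.6745] 459
top -0.15 [0.5103 0.616  0.6745] 305
top -0.13 [0.574  0.622  0.6752] 269
top -0.11 [0.5744 0.6233 0.6751] 268
top -0.09 [0.5751 0.6228 0.6749] 267
top -0.07 [0.5754 0.623  0.6741] 267
top -0.05 [0.506  0.6043 0.674 ] 361
top -0.03 [0.5065 0.5856 0.6742] 483
top -0.01 [0.5073 0.5865 0.6745] 216
side -0.33 [0.574  0.6282 0.6753] 75
side -0.31 [0.4317 0.657  0.6744] 32
side -0.29 [0.4301 0.6573 0.6747] 38
side -0.27 [0.4306 0.6567 0.6771] 36
side -0.25 [0.4332 0.6569 0.6746] 33
side -0.23 [0.4325 0.4755 0.6755] 88
side -0.21 [0.6389 0.6565 0.6761] 33
side -0.19 [0.6227 0.652  0.6757] 55
side -0.17 [0.6059 0.6382 0.6734] 72
side -0.15 [0.5899 0.6317 0.6756] 101
side -0.13 [0.5694 0.6227 0.6749] 125
side -0.11 [0.5549 0.6161 0.6739] 157
side -0.09 [0.536  0.6017 0.6731] 180
side -0.07 [0.5168 0.5813 0.6533] 183
side -0.05 [0.4534 0.5474 0.629 ] 225
side -0.03 [0.5037 0.5535 0.6081] 170
side -0.01 [0.5049 0.5471 0.591 ] 71
near face x= [-0.02308118  0.44048601] at y=-.02 0.440947630863824 angle deg 1.3222192152447232
tall uv 0.46671649228309825 -0.09032256545825493
```

Emit:
servo_tool(
  motion=[
    [[0.5, -0.037, -0.031, 0, 0, 0, 0.03], [0.5, -0.075, -0.062, 0, 0, 0, 0.06], [0.5, -0.112, -0.093, 0, 0, 0, 0.09], [0.5, -0.15, -0.124, 0, 0, 0, 0.12], [0.5, -0.187, -0.155, 0, 0, 0, 0.15], [0.5, -0.224, -0.186, 0, 0, 0, 0.18], [0.5, -0.262, -0.217, 0, 0, 0, 0.2], [0.5, -0.299, -0.248, 0, 0, 0, 0.2], [0.5, -0.337, -0.279, 0, 0, 0, 0.2], [0.5, -0.374, -0.31, 0, 0, 0, 0.2], [0.5, -0.411, -0.34, 0, 0, 0, 0.2], [0.5, -0.44, -0.364, 0, 0, 0, 0.2]],
  ],
)

```text
time_s: 1.6
ee_pos: [0.4064, -0.0403, 0.303]
tcp_rot: [-0.0, 0.763, -0.646, 0.0]
contact_force: [0.4, -0.4, 0.5]
gripper_width: 0.499
```

Emit:
servo_tool(
  motion=[
    [[0.5, -0.013, 0, 0.04, 0, 0, 0], [0.5, -0.013, 0, 0.08, 0, 0, 0], [0.5, -0.013, 0, 0.1, 0, 0, 0], [0.5, -0.013, 0, 0.1, 0, 0, 0], [0.5, -0.013, -0.01, 0.1, 0, 0, 0], [0.5, -0.013, -0.018, 0.1, 0, 0, 0], [0.5, -0.013, -0.022, 0.1, 0, 0, 0]],
  ],
)

```text
time_s: 2.3
ee_pos: [0.4277, -0.0238, 0.2042]
tcp_rot: [-0.001, 0.763, -0.646, 0.001]
contact_force: [-0.5, -0.1, -0.1]
gripper_width: 0.497
```

```bash
python3 - <<'E'
from h import *
im,d=get_image('side');cv2.imwrite('pics/s1.png',cv2.resize(im[130:290,200:440,::-1],(720,480)))
E
```

```text
(no output)
```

View pics/s1.png

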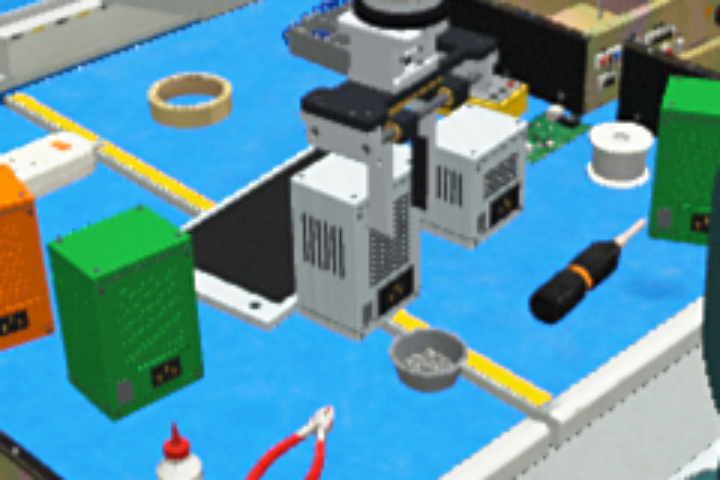

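The fingers are just in front of the tall module's near face, around (390,230) in the crop, and the gap to the short module is clear. Pushing now.

Emit:
servo_tool(
  motion=[
    [[0.5, 0, -0.005, 0, 0, 0, 0], [0.5, 0, -0.01, 0, 0, 0, 0], [0.5, 0, -0.015, 0, 0, 0, 0], [0.5, 0, -0.02, 0, 0, 0, 0], [0.5, 0, -0.025, 0, 0, 0, 0], [0.5, 0, -0.03, 0, 0, 0, 0], [0.5, 0, -0.035, 0, 0, 0, 0], [0.5, 0, -0.04, 0, 0, 0, 0], [0.5, 0, -0.045, 0, 0, 0, 0], [0.5, 0, -0.05, 0, 0, 0, 0]],
  ],
)

```text
time_s: 3.35
ee_pos: [0.4775, -0.0154, 0.2042]
tcp_rot: [-0.001, 0.763, -0.646, 0.001]
contact_force: [-0.8, 0.0, 2.6]
gripper_width: 0.497
```

```bash
python3 - <<'E'
from h import *
im,d=get_image('side');cv2.imwrite('pics/s2.png',cv2.resize(im[130:290,200:440,::-1],(720,480)))
E
```

```text
(no output)
```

View pics/s2.png

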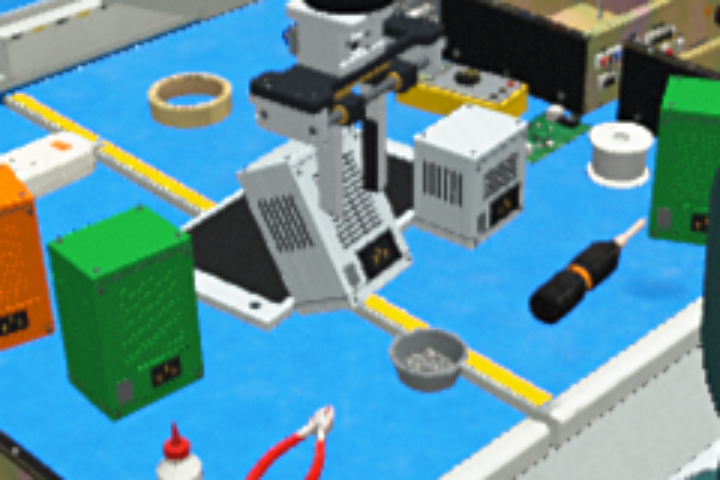

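The module is leaning about 25° with its foot at the bed edge. I'll carry on.

Emit:
servo_tool(
  motion=[
    [[0.5, 0, -0.005, 0, 0, 0, 0], [0.5, 0, -0.01, 0, 0, 0, 0], [0.5, 0, -0.015, 0, 0, 0, 0], [0.5, 0, -0.02, 0, 0, 0, 0], [0.5, 0, -0.024, 0, 0, 0, 0], [0.5, 0, -0.028, 0, 0, 0, 0]],
  ],
)

```text
time_s: 4.0
ee_pos: [0.5061, -0.0105, 0.2043]
tcp_rot: [-0.001, 0.763, -0.646, 0.001]
contact_force: [0.6, -0.5, 0.4]
gripper_width: 0.499
```

```bash
python3 - <<'E'
from h import *
im,d=get_image('side');cv2.imwrite('pics/s3.png',cv2.resize(im[130:290,200:440,::-1],(720,480)))
E
```

```text
(no output)
```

View pics/s3.png

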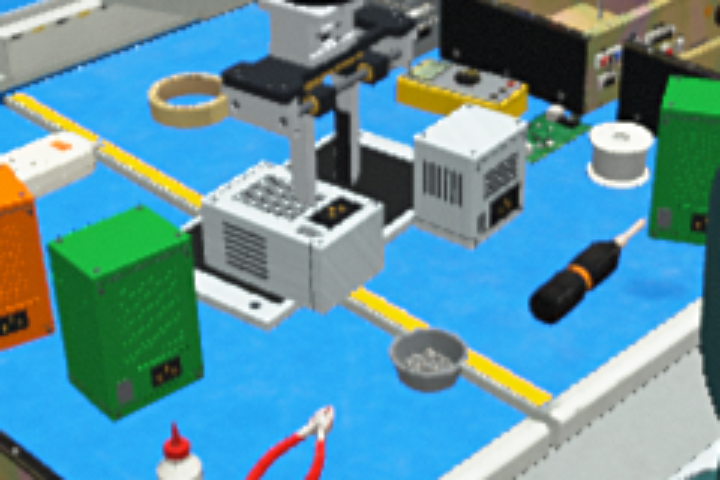

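It now lies flat with the inlet up. I'll raise the tool, move it back out of view and measure.

Emit:
servo_tool(
  motion=[
    [[0.5, 0, 0, -0.04, 0, 0, 0], [0.5, 0, 0, -0.08, 0, 0, 0], [0.5, 0.04, 0.02, -0.1, 0, 0, 0], [0.5, 0.08, 0.04, -0.1, 0, 0, 0], [0.5, 0.12, 0.06, -0.1, 0, 0, 0], [0.5, 0.16, 0.08, -0.1, 0, 0, 0], [0.5, 0.2, 0.1, -0.1, 0, 0, 0], [0.5, 0.24, 0.1, -0.1, 0, 0, 0], [0.5, 0.28, 0.1, -0.1, 0, 0, 0], [0.5, 0.32, 0.1, -0.1, 0, 0, 0], [0.5, 0.36, 0.1, -0.1, 0, 0, 0], [0.5, 0.36, 0.1, -0.1, 0, 0, 0]],
  ],
)

```text
time_s: 5.25
ee_pos: [0.4661, -0.3868, 0.3032]
tcp_rot: [-0.001, 0.762, -0.648, 0.001]
contact_force: [-0.7, 0.2, -0.6]
gripper_width: 0.501
```

```bash
python3 - <<'E'
from h import *
im,d=get_image('top');cv2.imwrite('pics/t4.png',im[:,:,::-1]);P=cloud('top',d)
def rect(zl,zh,xl,xh,yl,yh,nm):
    m=(P[...,2]>zl)&(P[...,2]<zh)&(P[...,0]>xl)&(P[...,0]<xh)&(P[...,1]>yl)&(P[...,1]<yh)&(d>0)
    Q=P[m]; r=cv2.minAreaRect(Q[:,:2].astype(np.float32)*1000);print(nm,len(Q),r,np.percentile(Q[:,2],[5,50,95]))
    A=np.c_[Q[:,:2],np.ones(len(Q))];print(' slope deg',np.degrees(np.linalg.lstsq(A,Q[:,2],rcond=None)[0][:2]))
    a=np.radians(9);ex=np.array([np.cos(a),np.sin(a)]);ey=np.array([-ex[1],ex[0]])
    c=np.array(r[0])/1000;print(' in bed', c@ex-.507-.085, c@ey+.1755)
    u=Q[:,:2]@ex-.507;print(' foot..top rel. edge',np.percentile(u,[1,99]))
rect(.07,.095,.4,.7,-.1,.1,'tall');rect(.094,.106,.42,.58,-.27,-.12,'short')
o=arm.get_obs();print(o['time_s'],o['ee_pos'],o['contact_force'])
E
```

```text
tall 2189 ((549.3707885742188, -5.327320098876953), (141.69436645507812, 90.42588806152344), 9.2980375289917) [0.07875571 0.08146364 0.08370727]
 slope deg [ 0.3154162  -0.07314155]
 in bed -0.050226253931453566 0.0842977426323834
 foot..top rel. edge [-0.03499356  0.10292049]
short 1184 ((504.9533996582031, -193.45782470703125), (71.2539291381836, 91.32097625732422), 6.858131408691406) [0.09668108 0.09920701 0.10123748]
 slope deg [ 0.56230356 -0.21709074]
 in bed -0.12352688592960719 -0.09456815280580966
 foot..top rel. edge [-0.07311453 -0.00428985]
5.3 [ 0.46654898 -0.38407224  0.30323076] [ 0.46895347  0.59829792 -0.42433321]
```

View pics/t4.png

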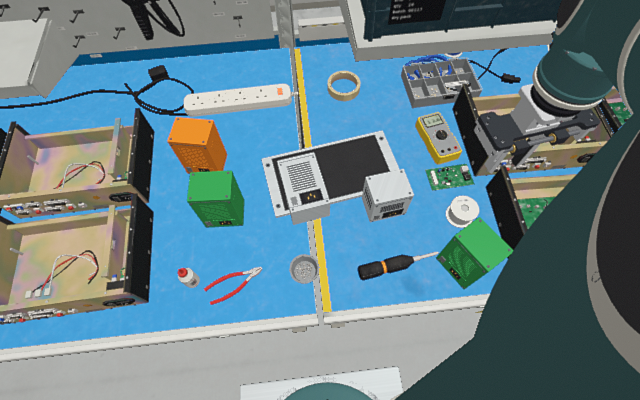

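The module lies flat at about (303,185) with its foot 35 mm outside the edge. The short module is still at (388,195), and the arm is clear of everything.

```bash
python3 -c "
from plant import arm
print(arm.hand_in())"
```

```text
the job is handed in; nothing more can be done
None
```

I pushed the taller grey module with the half-open fingertips about 107 mm up its near face. Its foot stopped at the bed's front edge, it tipped over the edge, and I moved the arm clear and handed in at about 5.3 s. The robot reports no verdict, so these are my own measurements from the top camera just before hand-in:

| Check | Measured | Limit |
|---|---|---|
| Tall module flat | within 0.4° | 10° |
| Inlet side | up (seen in the picture) | up |
| Square across the edge | within about 0.3° | 15° |
| Foot end outside the edge | about 35 mm | 60 mm outside to 30 mm inside |
| Centre line from bed centre | about 84 mm | 150 mm |
| Top face height | 81 mm (82 mm expected when flat) | – |
| Short module | upright, moved less than 1 mm | 20 mm |

The arm was clear of everything, with the fingertips about 0.2 m above the bench. The highest contact force I read at the end of a move was about 3 N. I found no failed or disagreeing checks at the end. One early estimate of the near-face angle from the side camera gave 1.3° against about 7.4° from the top camera. The side fit only took in part of the face, so I ignored it.

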